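# Gauge the sharpening clamp with a feeler blade

## Task

Pull the orange-handled feeler gauge up out of the gauge stand and slide its thin blade straight down, upright and near the middle, between the two steel plates of the blue-based sharpening clamp until it drags snugly between them and the red line on the blade is level with the top edges of the plates. Finish while still gripping the gauge there, holding it still at that depth. Leave the two other gauges in the stand and do not push the oil bottle, the tin, the screwdriver or the stack of grinding discs about.

Things in the scene. Friction and masses are not known exactly. Their poses are not given: they have to be found in the camera images.
- gauge: Feeler gauge, 90 g, upright: orange handle 26 (x) by 14 (y) mm, over a steel blade 20 mm wide (x), 3 mm thick (y), with a 3 mm high red line across it. Origin: middle of the red line; z up. Handle from z = 20 to 85 mm, blade from 20 down to -44.5 mm. It hangs in the stand by its handle. Grip the handle across y, e.g. at z = 55 mm. Same when turned half round about z.
- tip (a point): Lower end of the orange gauge's blade, 44.5 mm below its origin, on its centre line; axes as the gauge's.
- gauge_blue: A like gauge with blue handle and 6 mm blade, in another slot of the stand; same outer sizes and origin. To be left there.
- gauge_black: A like gauge with black handle and 2 mm blade, in another slot of the stand; same outer sizes and origin. To be left there.
- stand: Grey block fixed to the bench, 170 mm (x) by 56 mm (y) by 75 mm tall, with three upright slots 24 mm (x) by 8 mm (y) right through it, in a row along its x at -50, 0 and +50 mm; which gauge is in which slot varies. Origin: centre of its underside, z up.
- mouth (a point): Centre of the gap between the clamp's two steel plates, level with their top edges, 100 to 125 mm above the bench. x along the gap (plates 44 mm wide), y across it (the blade's thickness goes along y), z up. At rest the gap is 1.2 mm, less than the blade; above it a flared mouth 14 mm wide at the top tapers over 15 mm. Plates reach 60 mm down, room for the blade 67 mm down.
- clamp: The clamp's blue base, fixed, 100 mm (x) by 170 mm (y); origin: its underside's centre, 100 mm below point mouth; axes as the mouth's. On it the aluminium head with both plates floats along y, 8 mm either way on a light spring (0.08 N per mm), and so centres itself on the blade. Pushing the blade in takes about 4 to 15 N, most where the flare ends, about 14 mm down; then it drags evenly.
- plate_a: The clamp's steel plate on the -y side of the mouth, 44 mm wide, 60 mm tall, brass springs behind it. It yields along -y (4 N to start, then 1 N per mm, up to 10 mm). Origin at rest: 100 mm below point mouth.
- plate_b: The like steel plate on the +y side, yielding along +y in the same way. Origin at rest: 100 mm below point mouth.
- oil: Amber oil bottle, diameter 44 mm, 120 mm tall, loose. Origin: centre of its underside. Bystander.
- tin: Small open aluminium tin, diameter 70 mm, 50 mm tall, loose. Origin: centre of its underside. Bystander.
- driver: Screwdriver lying on the bench. Bystander.
- discs: Stack of reddish grinding discs, diameter 100 mm, 30 mm tall, loose. Origin: centre of its underside. Bystander.
Mind the look-alikes: they are no part of the job. Of the things like the gauge, leave any that is yellow; of the rest the smaller one is meant.

How it is judged:
On the way, in this order (a step that is already met when the one before it is completed fails the run):
1. the orange gauge has been drawn fully out of the stand, held in the fingers (contact force between the fingers and gauge above 2 N and z of tip in the frame of stand above 0.078 m), for 0.1 s.
2. its blade has gone down between the two plates and rubs on both (contact force between the fingers and gauge above 2 N and contact force between gauge and plate_a above 1.5 N and contact force between gauge and plate_b above 1.5 N and x of tip in the frame of mouth between -0.012 and 0.012 m and y of tip in the frame of mouth between -0.008 and 0.008 m and z of tip in the frame of mouth below -0.025 m), for 0.1 s.
At the end, for the whole second after the job is handed in: Fingers grip the orange gauge; its blade is between the plates, pressed by both (1.5 to 20 N each), within 12 mm of mid-width, red line within 6 mm of the plates' top edges, upright within 0.10 rad, square to the plates within 0.12 rad, still; the other gauges stand in the stand (contact force between the fingers and gauge above 2 N and contact force between gauge and plate_a between 1.5 and 20 N and contact force between gauge and plate_b between 1.5 and 20 N and x of tip in the frame of mouth between -0.012 and 0.012 m and y of tip in the frame of mouth between -0.008 and 0.008 m and z of gauge in the frame of mouth between -0.006 and 0.006 m and angle between gauge's own z axis and vertical below 0.1 rad and angle between the y axis of gauge and the y axis of mouth, either way round below 0.12 rad and linear speed of gauge below 0.02 m/s and height (world z) of each of gauge_blue, gauge_black above 0.05 m); the arm keeps its last pose, push and grip.
It fails at once if another gauge is shifted by more than 20 mm (distance of any of gauge_blue, gauge_black from where it was at the start of the episode above 0.02 m).
It fails at once if the bottle, tin, screwdriver or discs are pushed by more than 30 mm (distance of any of oil, tin, driver, discs from where it was at the start of the episode above 0.03 m).
It also fails if it takes over 45 s, if anything falls off the work surface, if the arm or the gripper's body presses on something with over 40 N, if the wrist force passes 120 N, or if a joint passes its speed limit or range.

## Robot

A 7-joint arm with a two-finger parallel gripper is mounted at the origin on the work surface. World frame = base frame: x ahead of the robot, y to its left, z up, the work surface at z = 0. Lengths are in m, angles in rad, forces in N, time in s.
With the tool pointing down it reaches from about 0.4 to 0.85 m from the base axis. Payload 4.5 kg.
Tool frame: the origin (TCP) lies where the fingers leave the gripper's body, on its centre line; the fingertips stand 64 mm ahead of it and the grasp point (between the pads) lies 45 mm ahead of it; z points along the fingers, y is the line along which they close (so a half turn about z gives the same grasp; the last joint's range is limited). The gripper opens to 88 mm and grips with 3 to 60 N. Pads are 18 mm wide; open, the fingers measure 123 mm over their backs; the gripper's body (75 mm by 187 mm) begins 45 mm behind the grasp point.
Start: joints at [-1.229, 0.689, -0.195, 1.565, 0.157, 0.902, -0.215], TCP at [0.189, 0.596, 0.303] pointing down, gripper open.
Joint ranges: [-3.01, 3.01], [-0.46, 2.08], [-1.47, 1.51], [0.13, 2.56], [-1, 4.14], [0.04, 2.09], [-2.66, 2.66]. Speed limits (rad/s): [2.57, 2.57, 3.14, 3.14, 3.14, 3.14, 3.14].

## Interface

Orientations are given as a unit quaternion [x, y, z, w].
In Python, from plant import r gives the robot as it stands.
- The arm moves only by the tool play_rows, never from a script. Its arguments are lists of equal length, an entry for each row: "translation": the shift along the tool's x, y, z in m, a list of three; "delta_rot": the turn, a rotation vector about the tool's x, y, z in degrees, a list of three; "grip": the opening, from -1 (shut) to 1 (fully open). In form: {"translation": [[x, y, z], ...], "delta_rot": [[rx, ry, rz], ...], "grip": [grip, ...]}. A call has 1 to 20 rows; each row shifts and turns the commanded pose from where the row before left it, along the tool's axes as they then stand; what a row does not reach is not made up. A row lasts 1/8 s, in which the tool goes at most 62.5 mm and 10.7 degrees, less where a joint would pass 70% of its speed; a pose out of reach is approached as far as the arm can. A call with a gripper value outside its range is refused whole. The fingers move at their own pace and stop on an object; "squeeze" is the grip in N (left out, the last holds). Time passes only in rows, so rows that do not move let the fingers close. It gives the time, the measured TCP pose, the force, the opening and the grip force at its end, in the units of the state.
- r.get_state(): the state, without advancing time (a new reading comes with each control period).
- r.snapshot(name): name is "side" or "top" or "wrist"; returns the picture (480x640x3 uint8, blue, green, red); there is no depth.
- r.get_calibration(name): a dict with "intrinsics" (3x3 intrinsics, pixels), "eye" and "rotation" of the camera in the world. Camera axes: x right, y up, looking along -z (the intrinsics and any distortion apply to the point x, -y, -z); pixel columns grow to the right and rows downward; lengths in m; the calibration is good to about 2 mm. A picture is of the moment at which its call begins: read the wrist's pose just before it. get_calibration takes no time and is no camera call; for the wrist camera it gives the pose at the moment of the call.
- r.finish_job(): hands the job in; it is judged then, once.
Trained networks look in the newest picture that a camera, given by its name, has taken for a name from the list of things; names that differ only in an ending like _2 or _b are one class to them, and where a whole thing is asked for, a point or a joint stands for the part that bears it (a point fixed in the world has none). Each returns a list of dicts, best first, with "confidence" (0 to 1); they miss things now and then, are a little off and sometimes report something else, mostly with a low value. They report only what shows in the picture. A call takes as long as a camera call. They do not tell look-alikes from the thing itself.
- r.look_for(camera, target): "point" ([x, y, z] in m, in world coordinates, good to about 4 mm: the middle of the surface that is visible of it).
- r.silhouettes(camera, target): "pixels" (480x640 bool, what is visible of it).
The state is a dict: "clock": time; "q": joint angles; "qd": joint speeds; "joint_torque": joint torques, N m; "tool_pos": TCP position; "eef_rot": TCP orientation; "contact_force": force on the tool from outside, world axes, zero at the start; "moment": the same for the moment, N m; "opening": opening from 0.0 (shut) to 1.0 (fully open); "finger_force": force on a finger pad.
Only numpy, scipy, OpenCV 4.12 (cv2) and the standard library are available. Lean on these libraries where they do the work, as an engineer would, in place of code of your own. Each camera call takes 0.05 s, during which the arm holds its last target. There are 200 camera calls.

## Working session

There is one attempt and no reset: what is moved stays moved. The work goes in short steps, Python scripts to look and compute and a tool call to move; the robot and the scene stay as the last step left them, time stands still between calls to the robot, and variables do not carry over. Pictures are saved under pics/ and viewed, at most 11 in all, crops included, and the job is handed in when it is done.

Besides the shell and the picture viewer there is one more tool, called as name(argument=value, ...) on one line, values as JSON. play_rows: Moves the arm, as the interface text tells. Its arguments: {"type":"object","properties":{"translation":{"type":"array","items":{"type":"array","items":{"type":"number"}}},"delta_rot":{"type":"array","items":{"type":"array","items":{"type":"number"}}},"grip":{"type":"array","items":{"type":"number"}},"squeeze":{"type":"number"}},"required":["translation","delta_rot","grip"]}

```bash
mkdir -p pics
cat > h.py <<'E'
import numpy as np,cv2
from plant import r
from scipy.spatial.transform import Rotation as R
def snap(n,f):
    c=r.get_calibration(n); im=r.snapshot(n); cv2.imwrite('pics/'+f,im); return im,c
def ray(c,u,v):
    K=np.array(c['intrinsics']); d=np.linalg.inv(K)@[u,v,1.]; d=np.array([d[0],-d[1],-d[2]])
    return np.array(c['eye']),np.array(c['rotation'])@d
def atz(c,u,v,z):
    e,d=ray(c,u,v); return e+d*(z-e[2])/d[2]
def proj(c,p):
    q=np.array(c['rotation']).T@(np.array(p)-c['eye']); K=np.array(c['intrinsics']); q=K@[q[0],-q[1],-q[2]]; return q[:2]/q[2]
E
python3 - <<'E'
from h import *
ims=[]
for n in ['side','top']:
    im,c=snap(n,n+'0.png'); print(n,{k:(np.round(v,3).tolist() if not isinstance(v,str) else v) for k,v in c.items()})
    for t in ['gauge','gauge_blue','gauge_black','stand','clamp','plate_a','plate_b','oil','tin','driver','discs']:
        for d in r.look_for(n,t)[:3]: print(n,t,np.round(d['point'],3),round(d['confidence'],2),proj(c,d['point']).round())
print(r.get_state())
E
```

```text
side {'intrinsics': [[502.527, 0.0, 324.97], [0.0, 502.527, 238.8], [0.0, 0.0, 1.0]], 'eye': [-0.01, -0.767, 1.002], 'rotation': [0.362, -0.111, -0.28, 0.882]}Traceback (most recent call last):
  File "<stdin>", line 6, in <module>
  File "h.py", line 12, in proj
    q=np.array(c['rotation']).T@(np.array(p)-c['eye']); K=np.array(c['intrinsics']); q=K@[q[0],-q[1],-q[2]]; return q[:2]/q[2]
      ~~~~~~~~~~~~~~~~~~~~~~~~~^^~~~~~~~~~~~~~~~~~~~~~
ValueError: matmul: Input operand 1 has a mismatch in its core dimension 0, with gufunc signature (n?,k),(k,m?)->(n?,m?) (size 3 is different from 4)
```

View pics/side0.png

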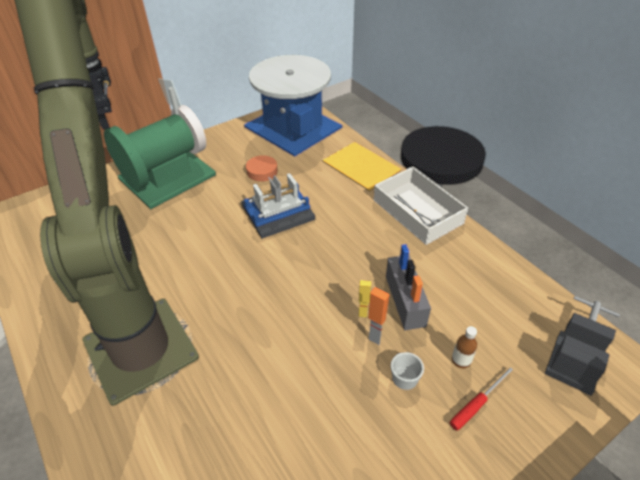

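The side view shows the stand at about (408,290) holding the blue, black and orange gauges, with orange at (417,288). A larger orange look-alike stands at (378,315) and a yellow one at (365,300). The clamp is at (278,205). The calibration's rotation is a quaternion, so I'll fix that in the helper.

```bash
sed -i "s/np.array(c\['rotation'\])/R.from_quat(c['rotation']).as_matrix()/" h.py
python3 - <<'E'
from h import *
for n in ['side','top']:
    im,c=snap(n,n+'1.png')
    if n=='top': print(c)
    for t in ['gauge','gauge_blue','gauge_black','stand','clamp','plate_a','plate_b','oil','tin','driver','discs']:
        for d in r.look_for(n,t)[:3]: print(n,t,np.round(d['point'],3),round(d['confidence'],2),proj(c,d['point']).round())
print(r.get_state())
E
```

```text
side gauge [ 0.468 -0.23   0.088] 0.81 [364. 296.]
side gauge [ 0.445 -0.3    0.128] 0.78 [377. 311.]
side gauge [ 0.561 -0.299  0.118] 0.47 [416. 289.]
side gauge_blue [ 0.601 -0.206  0.122] 0.63 [403. 256.]
side gauge_black [ 0.583 -0.253  0.121] 0.55 [410. 271.]
side stand [ 0.563 -0.282  0.066] 0.81 [409. 298.]
side clamp [0.489 0.183 0.037] 0.7 [279. 211.]
side clamp [ 0.568 -0.296  0.119] 0.37 [418. 287.]
side plate_a [0.488 0.205 0.08 ] 0.65 [274. 195.]
side plate_a [0.506 0.203 0.081] 0.56 [280. 193.]
side plate_b [0.488 0.205 0.08 ] 0.65 [274. 195.]
side plate_b [0.506 0.203 0.081] 0.56 [280. 193.]
side oil [ 0.568 -0.46   0.075] 0.95 [467. 349.]
side tin [ 0.455 -0.402  0.028] 0.9 [407. 368.]
side driver [ 0.502 -0.546  0.023] 0.75 [471. 408.]
side discs [0.548 0.396 0.031] 0.71 [260. 168.]
{'intrinsics': array([[550.23048257,   0.        , 317.51171098],
       [  0.        , 550.23048257, 238.3826458 ],
       [  0.        ,   0.        ,   1.        ]]), 'eye': array([ 0.24711404, -0.07499578,  1.29103508]), 'rotation': array([ 0.07838976, -0.07618448, -0.69062795,  0.71
[... 994 characters left out ...]
0186,  0.68913108, -0.19457835,  1.56529496,  0.15729689,
        0.90249477, -0.21511125]), 'qd': array([-1.69663982e-05, -1.72999221e-03,  6.76751521e-04, -1.12639185e-03,
        7.16621360e-04, -1.46142122e-03,  9.53415256e-04]), 'joint_torque': array([-7.71094274e-04, -5.27493846e+01, -1.26735382e+00, -1.53755128e+01,
       -5.19054348e-02, -8.22146994e-04,  2.16457346e-05]), 'tool_pos': array([0.18934052, 0.59565154, 0.30272409]), 'eef_rot': array([1.53294487e-01, 9.88180550e-01, 2.67439053e-05, 2.64515196e-06]), 'contact_force': array([ 0.52025724,  0.60316464, -0.55672958]), 'moment': array([-0.0073679 ,  0.04845192,  0.03035717]), 'finger_force': 0.0, 'opening': 0.9979924581454017}
```

View pics/top1.png

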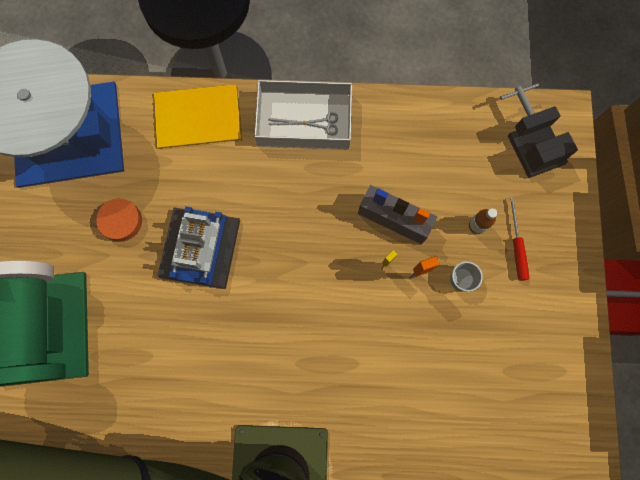

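The top view shows the same layout: the stand at (397,213) with orange in the +u slot (422,214), the clamp at (200,247), and the yellow and big orange look-alikes at (390,258) and (427,265). Next I'll enlarge the clamp and stand.

Run:
```python
from h import *
im=cv2.imread('pics/top1.png'); a=cv2.resize(im[195:295,150:250],(400,400),interpolation=3); b=cv2.resize(im[180:280,350:450],(400,400),interpolation=3)
cv2.imwrite('pics/cr.png',np.hstack([a,b]))
m=r.get_calibration('wrist'); s=r.get_state()
T=R.from_quat(s['eef_rot']); print('wristcam in tool',T.inv().apply(m['eye']-s['tool_pos']),(T.inv()*R.from_quat(m['rotation'])).as_matrix().round(3),m['intrinsics'][0])
```

```text
wristcam in tool [ 0.07680233  0.00014949 -0.08209057] [[ 0.001  0.956  0.293]
 [ 1.    -0.001 -0.001]
 [-0.     0.293 -0.956]] [330.66648258   0.         318.88914974]
```

View pics/cr.png

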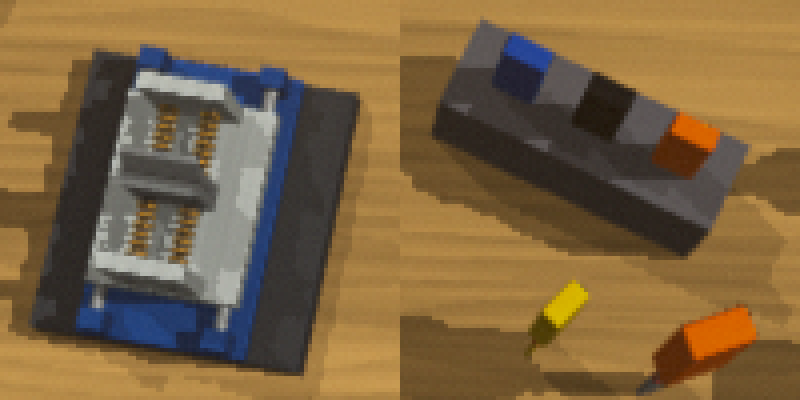

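The clamp's gap runs along crop (120,165)–(215,190), so the mouth's y axis is at about -10° in world yaw. The stand's x axis is at about 68.6°. I'll go above the clamp first for a close look.

play_rows(translation=[[0,0,-0.04],[-0.0408,-0.0275,0],[-0.0408,-0.0275,0],[-0.0408,-0.0275,0],[-0.0408,-0.0275,0],[-0.0408,-0.0275,0],[-0.0408,-0.0275,0],[-0.0408,-0.0275,0],[-0.0408,-0.0275,0],[-0.0408,-0.0275,0],[-0.0408,-0.0275,0],[0,0,0.04],[0,0,0],[0,0,0],[0,0,0],[0,0,0],[0,0,0],[0,0,0],[0,0,0],[0,0,0]], delta_rot=[[0,0,0],[0,0,0],[0,0,0],[0,0,0],[0,0,0],[0,0,0],[0,0,0],[0,0,0],[0,0,0],[0,0,0],[0,0,0],[0,0,0],[0,0,10.25],[0,0,10.25],[0,0,10.25],[0,0,10.25],[0,0,10.25],[0,0,10.25],[0,0,10.25],[0,0,10.25]], grip=[1,1,1,1,1,1,1,1,1,1,1,1,1,1,1,1,1,1,1,1])

```text
clock: 3.8
tool_pos: [0.4949, 0.2102, 0.3028]
eef_rot: [0.766, 0.643, 0.0, -0.0]
contact_force: [-0.9, -0.0, 0.1]
opening: 1.003
finger_force: 0.0
```

Run:
```python
from h import *
im,c=snap('wrist','w1.png'); np.save('c1.npy',c,allow_pickle=True); print(c)
cr=im[40:440,120:520]; cv2.imwrite('pics/w1c.png',cv2.resize(cr,(600,600),interpolation=3))
s=r.get_state(); print(s['tool_pos'],s['q'],R.from_quat(s['eef_rot']).as_matrix().round(3),s['clock'],s['contact_force'])
for t in ['plate_a','clamp']:
    for d in r.look_for('wrist',t)[:3]: print(t,np.round(d['point'],3),round(d['confidence'],2),proj(c,d['point']).round())
```

```text
{'intrinsics': array([[330.66648258,   0.        , 318.88914974],
       [  0.        , 330.66648258, 241.45388935],
       [  0.        ,   0.        ,   1.        ]]), 'eye': array([0.50684873, 0.285115  , 0.38493682]), 'rotation': array([-0.14692403,  0.01258395, -0.08551548,  0.98536393])}
[0.49488153 0.21034816 0.30279594] [-0.620067    0.58211045  0.21541206  1.8430768  -0.17650013  0.73439498
 -0.48640517] [[ 0.178  0.984  0.   ]
 [ 0.984 -0.178  0.   ]
 [ 0.     0.    -1.   ]] 3.85 [-0.44858752 -0.06122689  0.11963139]
plate_a [0.491 0.223 0.078] 0.7 [314. 212.]
plate_a [0.514 0.216 0.084] 0.69 [339. 215.]
clamp [0.502 0.235 0.053] 0.63 [323. 193.]
```

View pics/w1c.png

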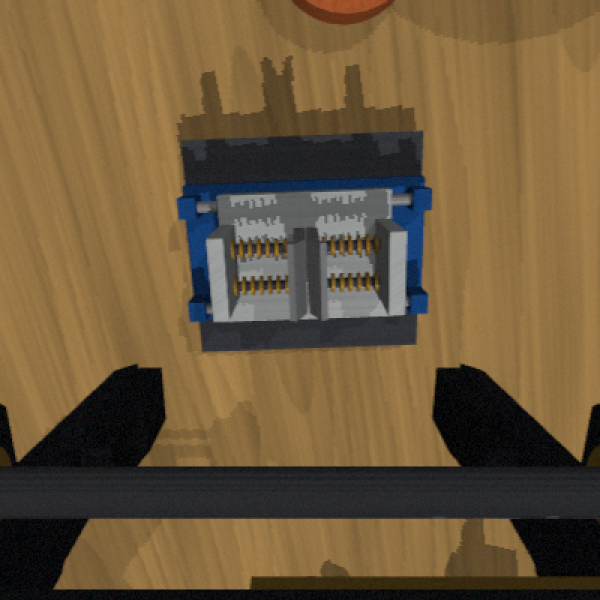

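The wrist view shows the clamp square to the tool. The two plates meet near crop (309,230–318), which is roughly raw (326,195–252). I'll zoom in on the plates.

Run:
```python
import cv2
im=cv2.imread('pics/w1.png'); cv2.imwrite('pics/w1z.png',cv2.resize(im[155:285,235:415],(720,520),interpolation=3))
```

```text
(no output)
```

View pics/w1z.png

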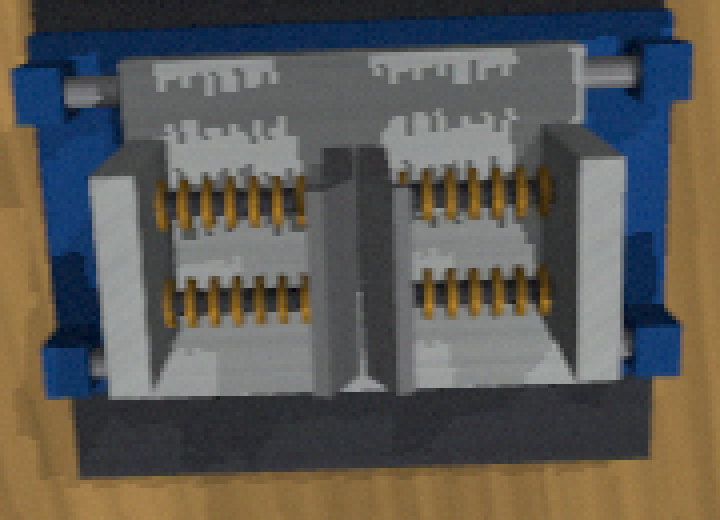

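The plate tops' inner edges run at zoom x≈325–332 and 388–397, y 185–392, so the mouth centre is at raw (324.8,227.3). I'll take a second view from a shifted, lower pose to triangulate the height.

play_rows(translation=[[-0.03,0,0.02],[-0.03,0,0.02],[0,0,0]], delta_rot=[[0,0,0],[0,0,0],[0,0,0]], grip=[1,1,1])

```text
clock: 4.32
tool_pos: [0.4838, 0.1482, 0.2619]
eef_rot: [0.764, 0.645, -0.002, -0.0]
contact_force: [1.2, 0.3, 0.0]
opening: 1.002
finger_force: 0.0
```

Run:
```python
from h import *
im,c=snap('wrist','w2.png'); np.save('c2.npy',c,allow_pickle=True)
print(r.get_state()['tool_pos'],proj(c,[.495,.215,.11]))
u,v=proj(c,[.495,.215,.11]).astype(int)
u0=max(u-90,0);v0=max(v-65,0); print(u0,v0)
cv2.imwrite('pics/w2z.png',cv2.resize(im[v0:v0+130,u0:u0+180],(720,520),interpolation=3))
```

```text
[0.48476059 0.15026151 0.26259755] [320.78140682 152.44924417]
230 87
```

View pics/w2z.png

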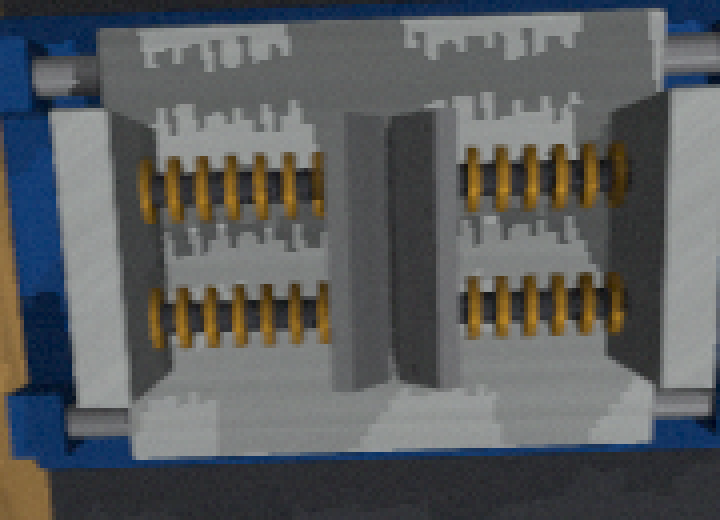

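The second view shows the plate-top inner corners at zoom (347,113), (355,390), (432,110) and (438,387).

Run:
```python
from h import *
c1=np.load('c1.npy',allow_pickle=True).item();c2=np.load('c2.npy',allow_pickle=True).item()
p1=[(325,185),(332,392),(388,185),(397,392)];p2=[(347,113),(355,390),(432,110),(438,387)]
f=lambda p,o:(np.array(p)+.5)/4-.5+o
P=[]
for a,b in zip(p1,p2):
    e1,d1=ray(c1,*f(a,[235,155]));e2,d2=ray(c2,*f(b,[230,87]))
    t=np.linalg.lstsq(np.c_[d1,-d2],e2-e1,rcond=None)[0]; q1=e1+d1*t[0];q2=e2+d2*t[1]
    P.append((q1+q2)/2); print(P[-1].round(4),np.linalg.norm(q1-q2).round(4))
P=np.array(P); print('mean',P.mean(0))
for z in (.1,.11,.115,.12,.125):
  for c,p,o in((c1,p1,[235,155]),(c2,p2,[230,87])):
    Q=np.array([atz(c,*f(x,o),z) for x in p]); x=(Q[0]+Q[2]-Q[1]-Q[3])/2; y=(Q[2]+Q[3]-Q[0]-Q[1])/2
    print(z,Q.mean(0).round(4),'xlen',np.linalg.norm(x).round(4),np.degrees(np.arctan2(x[1],x[0])).round(1),'w',np.linalg.norm(y).round(4))
c=r.get_calibration('top'); 
for n in('top','side'):
  c=r.get_calibration(n); print(n,proj(c,[P.mean(0)[0],P.mean(0)[1],.105]),proj(c,P.mean(0)))
```

```text
[0.4962 0.2388 0.1149] 0.0002
[0.49  0.195 0.117] 0.0001
[0.5093 0.2369 0.1171] 0.0006
[0.5038 0.1935 0.1197] 0.0
mean [0.49984965 0.216038   0.11718292]
0.1 [0.4994 0.2115 0.1   ] xlen 0.0475 82.5 w 0.0142
0.1 [0.5002 0.2153 0.1   ] xlen 0.0475 82.3 w 0.0149
0.11 [0.4996 0.2141 0.11  ] xlen 0.0458 82.5 w 0.0137
0.11 [0.5    0.2157 0.11  ] xlen 0.0455 82.3 w 0.0143
0.115 [0.4998 0.2154 0.115 ] xlen 0.045 82.5 w 0.0135
0.115 [0.4999 0.2158 0.115 ] xlen 0.0445 82.3 w 0.014
0.12 [0.4999 0.2167 0.12  ] xlen 0.0442 82.5 w 0.0132
0.12 [0.4999 0.216  0.12  ] xlen 0.0436 82.3 w 0.0137
0.125 [0.5   0.218 0.125] xlen 0.0433 82.5 w 0.013
0.125 [0.4998 0.2162 0.125 ] xlen 0.0426 82.3 w 0.0134
top [189.34031095 238.99957827] [188.0766329  237.79444762]
side [274.71895007 184.67096193] [274.37881285 181.27064034]
```

Mouth is at about (0.500, 0.216, 0.117), with the gap's x axis at 82.4°. Next is above the orange gauge.

play_rows(translation=[[0,0,-0.04],[-0.047,0.0178,0],[-0.047,0.0178,0],[-0.047,0.0178,0],[-0.047,0.0178,0],[-0.047,0.0178,0],[-0.047,0.0178,0],[-0.047,0.0178,0],[-0.047,0.0178,0],[-0.047,0.0178,0],[0,0,0],[0,0,0],[0,0,0]], delta_rot=[[0,0,0],[0,0,0],[0,0,0],[0,0,0],[0,0,0],[0,0,0],[0,0,0],[0,0,0],[0,0,0],[0,0,0],[0,0,5.5],[0,0,5.5],[0,0,0]], grip=[1,1,1,1,1,1,1,1,1,1,1,1,1])

```text
clock: 6.0
tool_pos: [0.5734, -0.2919, 0.3033]
eef_rot: [0.821, 0.571, 0.001, 0.0]
contact_force: [-0.2, -0.4, -0.3]
opening: 1.002
finger_force: 0.0
```

Run:
```python
from h import *
im,c=snap('wrist','w3.png'); np.save('c3.npy',c,allow_pickle=True)
s=r.get_state(); print(s['tool_pos'],R.from_quat(s['eef_rot']).as_matrix().round(3),s['q'])
for t in ['gauge','gauge_black','gauge_blue','stand']:
    for d in r.look_for('wrist',t)[:3]: print(t,np.round(d['point'],3),round(d['confidence'],2),proj(c,d['point']).round())
cv2.imwrite('pics/w3z.png',cv2.resize(im[60:360,140:540],(800,600),interpolation=3))
```

```text
[ 0.57316401 -0.2919589   0.30327653] [[ 0.348  0.937  0.001]
 [ 0.937 -0.348  0.   ]
 [ 0.001  0.001 -1.   ]] [ 0.29463564  0.71908769  0.19748138  1.51890133 -0.16426701  0.91856352
  0.18864613]
gauge [ 0.571 -0.287  0.136] 0.96 [315. 236.]
gauge [ 0.458 -0.291  0.136] 0.81 [188. 286.]
gauge_blue [ 0.611 -0.205  0.141] 0.55 [328. 112.]
stand [ 0.592 -0.233  0.08 ] 0.9 [317. 157.]
```

View pics/w3z.png

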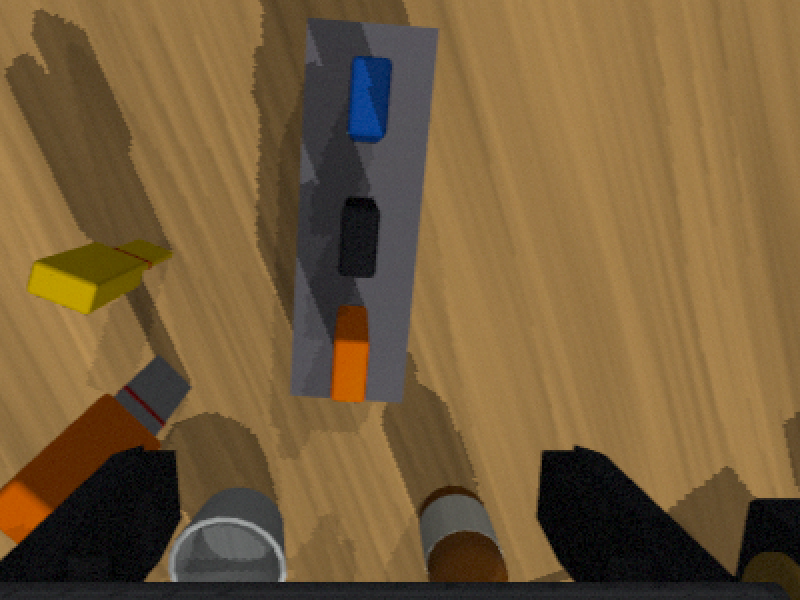

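The wrist view shows the orange gauge's top face centred at zoom (349,371), with black and blue in line above it. The big look-alike is at the lower left, and the tin and bottle are clear below. I'll compute the gauge pose, yaw and body clearance.

Run:
```python
from h import *
c=np.load('c3.npy',allow_pickle=True).item()
g=lambda u,v:np.array([(u+.5)/2-.5+140,(v+.5)/2-.5+60])
A=lambda u,v,z:atz(c,*g(u,v),z)
print('stand corners',[A(*p,.075).round(4) for p in((308,18),(438,29),(291,396),(403,403))])
for a,b in(((308,18),(291,396)),((438,29),(403,403)),((308,18),(438,29)),((291,396),(403,403))):
    d=A(*a,.075)-A(*b,.075); print(np.linalg.norm(d).round(4),np.degrees(np.arctan2(d[1],d[0])).round(1))
print('orange top',A(349,371,.14),'w',np.linalg.norm(A(331,371,.14)-A(367,371,.14)),'l',np.linalg.norm(A(349,341,.14)-A(349,402,.14)))
st=np.mean([A(*p,.075) for p in((308,18),(438,29),(291,396),(403,403))],0); print('stand',st)
# black top/blue
ct=r.get_calibration('top');cs=r.get_calibration('side')
print('black', A(358,240,.14))
def tri(a,b):
    (e1,d1),(e2,d2)=a,b; t=np.linalg.lstsq(np.c_[d1,-d2],e2-e1,rcond=None)[0]; return ((e1+d1*t[0])+(e2+d2*t[1]))/2,np.linalg.norm(e1+d1*t[0]-e2-d2*t[1])
print('big top',tri(ray(ct,431,263.5),ray(cs,380,292)),tri(ray(ct,431,263.5),ray(c,*g(15,515))))
print('yellow top',tri(ray(ct,391.5,257),ray(c,*g(63,287))))
s=cv2.imread('pics/top1.png')
for n in['side']:
  for d in r.look_for(n,'gauge'):
    pass
```

```text
stand corners [array([ 0.5994, -0.1587,  0.075 ]), array([ 0.6497, -0.1818,  0.075 ]), array([ 0.5288, -0.3137,  0.075 ]), array([ 0.5799, -0.3366,  0.075 ])]
0.1703 65.5
0.1698 65.7
0.0554 155.3
0.056 155.8
orange top [ 0.56848172 -0.29245252  0.14      ] w 0.014017007657414532 l 0.02493336704503358
stand [ 0.58945802 -0.24769893  0.075     ]
black [ 0.58932647 -0.24637262  0.14      ]
big top (array([ 0.448417  , -0.29956438,  0.1898528 ]), np.float64(0.001087363386507284)) (array([ 0.448027  , -0.29455471,  0.1834206 ]), np.float64(0.011993810753510319))
yellow top (array([ 0.47149777, -0.22609745,  0.12380712]), np.float64(0.0032942689272872183))
```

The sizes check out: 170×56 mm stand, 14×25 mm handle top. Stand yaw is 65.6°, the gauge is at (0.5688,-0.2930), and the gripper body clears the look-alike by about 13 mm. Descending now.

play_rows(translation=[[-0.0025,-0.0039,0],[0,0,0.03],[0,0,0.03],[0,0,0.03],[0,0,0.03],[0,0,0.016],[0,0,0],[0,0,0]], delta_rot=[[0,0,4],[0,0,0],[0,0,0],[0,0,0],[0,0,0],[0,0,0],[0,0,0],[0,0,0]], grip=[0,0,0,0,0,0,0,0], squeeze=40)

```text
clock: 7.3
tool_pos: [0.5681, -0.2944, 0.1678]
eef_rot: [0.842, 0.54, 0.001, 0.001]
contact_force: [0.7, 0.1, 1.4]
opening: 0.501
finger_force: 0.0
```

Run:
```python
from h import *
im,c=snap('wrist','w4.png')
s=r.get_state(); print(s['tool_pos'],R.from_quat(s['eef_rot']).as_matrix().round(3),s['contact_force'])
cv2.imwrite('pics/w4z.png',cv2.resize(im[150:450,120:520],(800,600),interpolation=3))
```

```text
[ 0.56814709 -0.29442567  0.16799504] [[ 0.417  0.909  0.002]
 [ 0.909 -0.417 -0.001]
 [-0.     0.002 -1.   ]] [ 0.47576931 -0.64356091  0.25576123]
```

View pics/w4z.png

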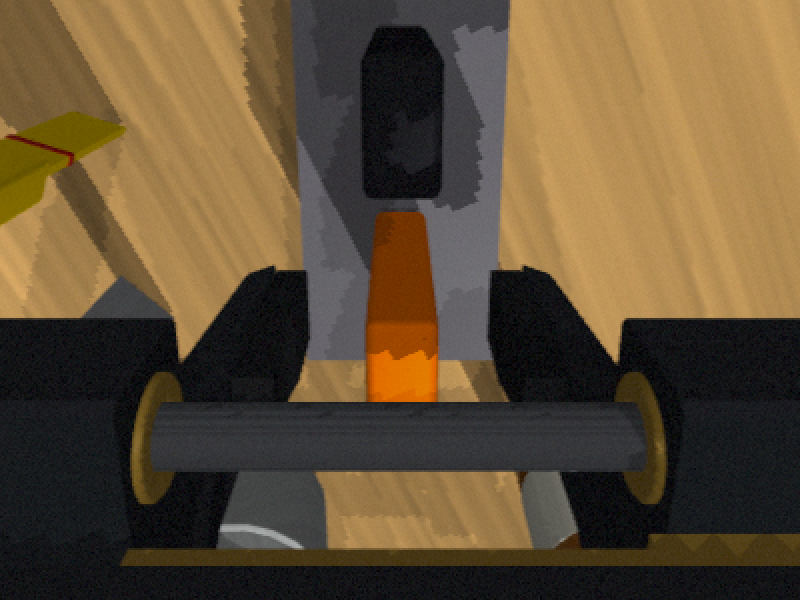

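The orange handle is centred between the fingers (zoom x≈402 against a mid-point of 398). Closing and lifting straight up.

play_rows(translation=[[0,0,0],[0,0,0],[0,0,0],[0,0,0],[0,0,0],[0,0,-0.01],[0,0,-0.02],[0,0,-0.03],[0,0,-0.03],[0,0,-0.03],[0,0,-0.03],[0,0,0]], delta_rot=[[0,0,0],[0,0,0],[0,0,0],[0,0,0],[0,0,0],[0,0,0],[0,0,0],[0,0,0],[0,0,0],[0,0,0],[0,0,0],[0,0,0]], grip=[-1,-1,-1,-1,-1,-1,-1,-1,-1,-1,-1,-1], squeeze=40)

```text
clock: 8.85
tool_pos: [0.5683, -0.2948, 0.3194]
eef_rot: [0.842, 0.54, 0.001, 0.002]
contact_force: [0.8, -0.2, -1.2]
opening: 0.159
finger_force: 39.9
```

Run:
```python
from h import *
s=r.get_state(); T=R.from_quat(s['eef_rot']).as_matrix(); print(s['tool_pos'],T.round(3),s['contact_force'],s['finger_force'],s['opening']*88)
d=np.array([.4998,.216,s['tool_pos'][2]])-s['tool_pos']; print('delta tool',T.T@d,'rz',np.degrees(np.arctan2(T[1,0],T[0,0]))-82.4)
```

```text
[ 0.56831243 -0.29477066  0.31943146] [[ 0.417  0.909  0.005]
 [ 0.909 -0.417 -0.002]
 [-0.     0.005 -1.   ]] [ 0.80328512 -0.16372171 -1.21598668] 39.865886700572446 13.996054323523575
delta tool [ 0.43566247 -0.27527487 -0.00160592] rz -17.047535309775725
```

The gauge is out: 14.0 mm opening, 39.9 N grip, tip about 0.16 m high. I'll move over the clamp and align the yaw.

play_rows(translation=[[0.0396,-0.025,0],[0.0396,-0.025,0],[0.0396,-0.025,0],[0.0396,-0.025,0],[0.0396,-0.025,0],[0.0396,-0.025,0],[0.0396,-0.025,0],[0.0396,-0.025,0],[0.0396,-0.025,0],[0.0396,-0.025,0],[0.0396,-0.025,0],[0,0,0],[0,0,0],[0,0,0],[0,0,0]], delta_rot=[[0,0,0],[0,0,0],[0,0,0],[0,0,0],[0,0,0],[0,0,0],[0,0,0],[0,0,0],[0,0,0],[0,0,0],[0,0,0],[0,0,-8.5],[0,0,-8.5],[0,0,0],[0,0,0]], grip=[-1,-1,-1,-1,-1,-1,-1,-1,-1,-1,-1,-1,-1,-1,-1])

```text
clock: 10.72
tool_pos: [0.4988, 0.2162, 0.3162]
eef_rot: [0.754, 0.657, -0.001, -0.0]
contact_force: [0.4, -0.7, -0.6]
opening: 0.152
finger_force: 39.9
```

Run:
```python
from h import *
im,c=snap('wrist','w5.png'); np.save('c5.npy',c,allow_pickle=True)
s=r.get_state(); T=R.from_quat(s['eef_rot']).as_matrix(); print(s['tool_pos'],T.round(3),s['contact_force'],s['finger_force'])
d=np.array([.4998,.216,s['tool_pos'][2]])-s['tool_pos']; print('delta tool',T.T@d,'rz',np.degrees(np.arctan2(T[1,0],T[0,0]))-82.4)
cv2.imwrite('pics/w5z.png',cv2.resize(im[170:370,190:450],(780,600),interpolation=3))
```

```text
[0.4988852  0.21627895 0.31633863] [[ 0.135  0.991 -0.001]
 [ 0.991 -0.135 -0.   ]
 [-0.    -0.001 -1.   ]] [ 0.41005375  0.20993663 -0.39558686] 39.865782698616385
delta tool [-1.52632818e-04  9.44122808e-04 -4.89945920e-07] rz -0.17456343722822965
```

View pics/w5z.png

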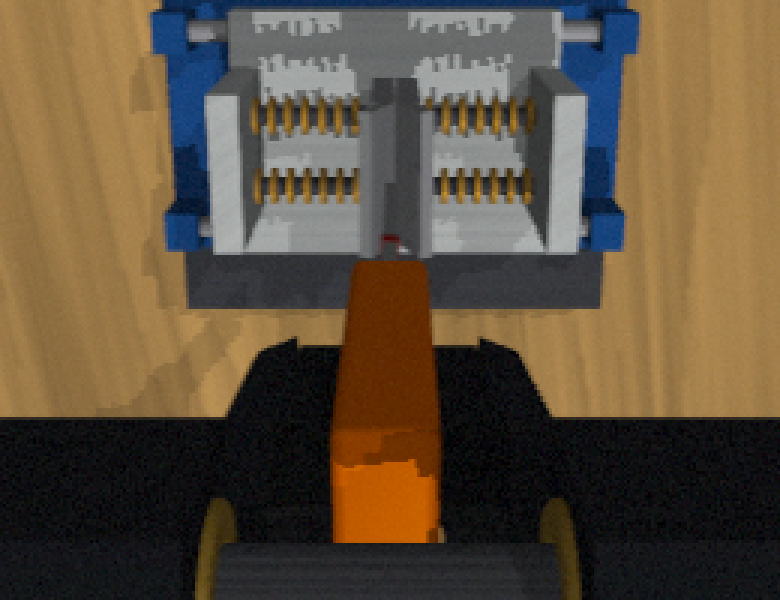

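The gauge hangs upright over the plates, with the red line at zoom (390,238) and the handle on the tool centreline. I'll centre it and push down slowly, stopping a little short of depth.

play_rows(translation=[[-0.0015,0.001,0],[0,0,0.02],[0,0,0.014],[0,0,0.005],[0,0,0.005],[0,0,0.005],[0,0,0.005],[0,0,0.005],[0,0,0.005],[0,0,0.005],[0,0,0.005],[0,0,0.005],[0,0,0],[0,0,0]], delta_rot=[[0,0,0],[0,0,0],[0,0,0],[0,0,0],[0,0,0],[0,0,0],[0,0,0],[0,0,0],[0,0,0],[0,0,0],[0,0,0],[0,0,0],[0,0,0],[0,0,0]], grip=[-1,-1,-1,-1,-1,-1,-1,-1,-1,-1,-1,-1,-1,-1], squeeze=50)

```text
clock: 12.52
tool_pos: [0.4991, 0.215, 0.2369]
eef_rot: [0.753, 0.659, -0.001, -0.0]
contact_force: [-0.3, 0.5, -4.6]
opening: 0.155
finger_force: 49.9
```

Run:
```python
from h import *
im,c=snap('wrist','w6.png'); np.save('c6.npy',c,allow_pickle=True)
s=r.get_state(); T=R.from_quat(s['eef_rot']).as_matrix(); print(s['tool_pos'],T.round(3),s['contact_force'],s['moment'],s['finger_force'])
cv2.imwrite('pics/w6z.png',cv2.resize(im[190:340,220:420],(800,600),interpolation=3))
```

```text
[0.49909089 0.21502567 0.2369151 ] [[ 0.133  0.991 -0.002]
 [ 0.991 -0.133 -0.001]
 [-0.001 -0.002 -1.   ]] [ 1.44267197  0.64231027 -5.2803479 ] [ 0.18613746  0.08216903 -0.01268388] 49.87079696729779
```

View pics/w6z.png

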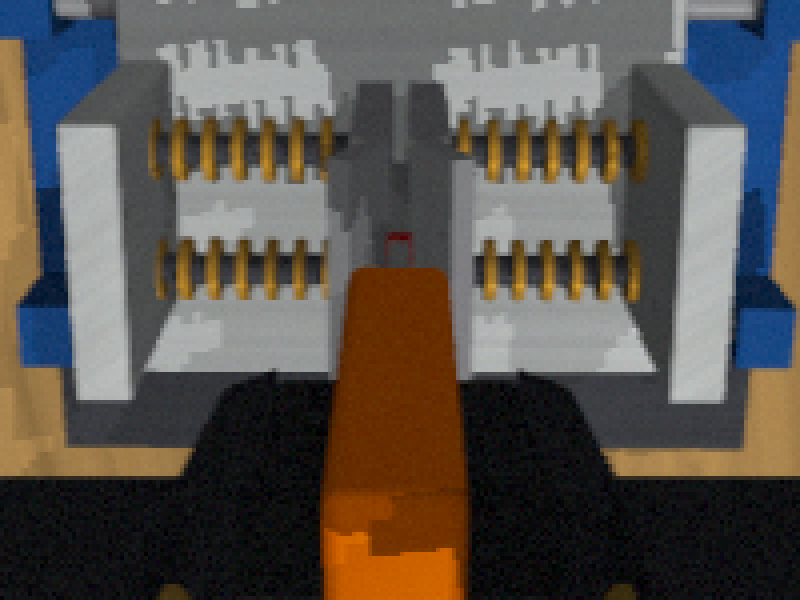

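The blade is in the gap. The red band's near end is at zoom (399,236). I'll compute its height from that ray against the plate-top corners, far (340,165)/(465,160) and near y≈378.

Run:
```python
from h import *
c=np.load('c6.npy',allow_pickle=True).item(); s=r.get_state(); T=R.from_quat(s['eef_rot']).as_matrix()
f=lambda u,v:((u+.5)/4-.5+220,(v+.5)/4-.5+190)
e,d=ray(c,*f(399,236.5))
for off in(.010,.0114,.013):
    n=T[:,0]; t=(off-(e-s['tool_pos'])@n)/(d@n); p=e+t*d; print('red',off,p.round(4))
# handle lower +x edge (z=+20mm) , x=+13
e,d=ray(c,*f(398,269))
for off in(.013,.0144,.016):
    t=(off-(e-s['tool_pos'])@n)/(d@n); print('handle bottom->origin z',off,(e+t*d).round(4)[2]-.02)
for z in(.11,.114,.117,.12,.124):
    B=(atz(c,*f(340,163),z)+atz(c,*f(463,160),z))/2;F=(atz(c,*f(338,378),z)+atz(c,*f(463,378),z))/2
    print(z,((B+F)/2).round(4),np.linalg.norm(B-F).round(4))
```

```text
red 0.01 [0.4995 0.225  0.1189]
red 0.0114 [0.4996 0.2264 0.1231]
red 0.013 [0.4999 0.228  0.128 ]
handle bottom->origin z 0.013 0.12269999999999999
handle bottom->origin z 0.0144 0.12660000000000002
handle bottom->origin z 0.016 0.13110000000000002
0.11 [0.4986 0.2157 0.11  ] 0.0385
0.114 [0.4987 0.2171 0.114 ] 0.0378
0.117 [0.4989 0.2182 0.117 ] 0.0372
0.12 [0.499  0.2193 0.12  ] 0.0367
0.124 [0.4992 0.2207 0.124 ] 0.036
```

The estimates agree: red line at about 0.123 and plate tops at about 0.117. Pressing 6 mm further.

play_rows(translation=[[0,0,0.003],[0,0,0.003],[0,0,0],[0,0,0],[0,0,0]], delta_rot=[[0,0,0],[0,0,0],[0,0,0],[0,0,0],[0,0,0]], grip=[-1,-1,-1,-1,-1])

```text
clock: 13.2
tool_pos: [0.4998, 0.215, 0.2318]
eef_rot: [0.753, 0.658, 0.0, -0.0]
contact_force: [-0.7, -0.7, 2.6]
opening: 0.155
finger_force: 49.9
```

Run:
```python
from h import *
im,c=snap('wrist','w7.png'); np.save('c7.npy',c,allow_pickle=True)
s=r.get_state(); T=R.from_quat(s['eef_rot']).as_matrix(); print(s['tool_pos'],T.round(3),s['contact_force'],s['finger_force'])
print([proj(c,p).round(1) for p in ([.4998,.216,.117],)])
# expected plate +y-end top corners with gap opened, and band for mouth z hypotheses
a=np.radians(82.4); ex=np.array([np.cos(a),np.sin(a),0]); 
for z in(.111,.117,.123):
    M=np.array([.4998,.216,z]); print(z,'plate far end',(((proj(c,M+.022*ex)-[220,190])+.5)*4-.5).round(),'near',(((proj(c,M-.022*ex)-[220,190])+.5)*4-.5).round(),'band end if level',(((proj(c,M+.010*ex)-[220,190])+.5)*4-.5).round())
w=cv2.resize(im[190:340,220:420],(800,600),interpolation=3)
cv2.imwrite('pics/w7z.png',w)
```

```text
[0.49981387 0.21500305 0.23176438] [[ 0.133  0.991  0.   ]
 [ 0.991 -0.133  0.   ]
 [ 0.     0.    -1.   ]] [-0.41410207  0.1799862   3.97518523] 49.87512288149446
[array([320.2, 263.8])]
0.111 plate far end [403. 153.] near [402. 407.] band end if level [402. 225.]
0.117 plate far end [403. 163.] near [402. 423.] band end if level [403. 237.]
0.123 plate far end [403. 173.] near [402. 439.] band end if level [403. 249.]
```

View pics/w7z.png

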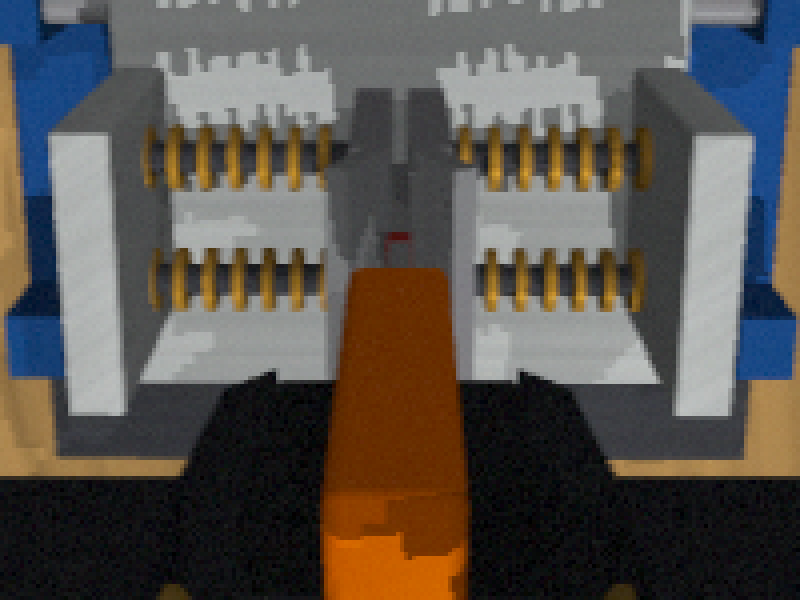

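The red band end is at zoom (398,236), against 237 expected for "level". The far plate-top end is at about y=167, also as predicted. There is no slip, the tool is vertical and the grip holds at 49.9 N, so I'm handing in.

Run:
```python
from h import *
print(r.finish_job())
```

```text
the job is handed in; nothing more can be done
None
```

I drew the orange gauge out of the stand and pushed it down between the clamp plates. It's still gripped there and upright, with the red line level with the plate tops to within about 2–3 mm by my measurements. I handed the job in at about 13 s; no verdict came back.

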